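# Gather the brass bushes in the pouring corner of the parts tray

## Task

Two brass bushes have been left lying on the bench: drop them into the blue parts tray with the other four while it stands there. Then pick the tray up and tilt it towards its low pouring lip until all six bushes have slid together into that corner, none spilled or left behind along the walls, and finish while holding it still like that, tilted and a good 5 cm clear of the bench, so that I can put a box under the lip. Do not knock the grinding wheel, the steel pot or the wrench about.

Things in the scene. Friction and masses are not known exactly. Their poses are not given: they have to be found in the camera images.
- tray: Blue plastic parts tray, open on top, loose, 0.2 to 0.3 kg empty: outside 150 mm along its x, 200 mm along its y, walls 55 mm high, 5 mm thick, floor 4 mm thick. Origin at the centre of its underside, z up. The corner at -x, +y is cut off as a pouring lip. Slippery inside: bushes start to slide at 9 to 13 degrees of tilt; pressed along a wall they need some 20 to 25 degrees.
- tray_grip (a point): Middle of the top edge of the tray's black hand grip, in the middle of the +x long wall (x = 72.5, y = 0, z = 60 mm in the tray's frame). The grip is a thickened part of that wall: 12 mm thick along the tray's x, 90 mm long along its y, reaching from 12 to 60 mm above the tray's underside. The floor just inside it is free of bushes at the start.
- tray_lip (a point): Pouring corner: inner floor at the middle of the foot of the low lip (x = -49, y = +74, z = 4 mm in the tray's frame). The tray's -x, +y corner is cut off at 45 degrees over 45 mm of each side, and the wall across the cut, the lip, is only 32 mm high from the underside.
- bush1: Loose brass bush (short tube), 24 mm outside diameter, 17 mm bore, 16 mm long, 30 g, standing on end in the half of the tray away from the lip (tray y below 0); origin at the centre of its underside, z along the bore.
- bush2: Loose brass bush (short tube), 24 mm outside diameter, 17 mm bore, 16 mm long, 30 g, standing on end in the half of the tray away from the lip (tray y below 0); origin at the centre of its underside, z along the bore.
- bush3: Loose brass bush (short tube), 24 mm outside diameter, 17 mm bore, 16 mm long, 30 g, standing on end in the half of the tray away from the lip (tray y below 0); origin at the centre of its underside, z along the bore.
- bush4: Loose brass bush (short tube), 24 mm outside diameter, 17 mm bore, 16 mm long, 30 g, standing on end in the half of the tray away from the lip (tray y below 0); origin at the centre of its underside, z along the bore.
- stray1: Loose brass bush (short tube), 24 mm outside diameter, 17 mm bore, 16 mm long, 30 g, standing on end on the bench to the right of the tray (-y side); origin at the centre of its underside, z along the bore.
- stray2: Loose brass bush (short tube), 24 mm outside diameter, 17 mm bore, 16 mm long, 30 g, standing on end on the bench to the left of the tray (+y side); origin at the centre of its underside, z along the bore.
- wheel: Bystander: red-brown grinding wheel lying flat beyond the tray, 150 mm diameter, 20 mm thick; origin at the centre of its underside. Leave it.
- pot: Bystander: open steel quench pot, 90 mm diameter, 85 mm high, standing beyond the tray; origin at the centre of its underside. Leave it.
- wrench: Bystander: steel wrench about 200 mm long lying flat beyond the tray; origin at the middle of its underside. Leave it.

How it is judged:
By the outcome, as a careful person would: the job done as asked, in the order asked, and still so for the second after the job is handed in, while the arm keeps its last pose, push and grip.
It also fails if it takes over 61 s, if anything falls off the work surface, if the arm or the gripper's body presses on something with over 40 N, if the wrist force passes 120 N, or if a joint passes its speed limit or range.

## Robot

A 7-joint arm with a two-finger parallel gripper is mounted at the origin on the work surface. World frame = base frame: x ahead of the robot, y to its left, z up, the work surface at z = 0. Lengths are in m, angles in rad, forces in N, time in s.
With the tool pointing down it reaches from about 0.4 to 0.85 m from the base axis. Payload 4.5 kg.
Tool frame: the origin (TCP) lies between the finger pads; the fingertips stand r.finger_overhang ahead of it and the grasp point (between the pads) lies 8 mm behind it (r.finger_overhang is the distance from the TCP to the fingertips, in m); z points along the fingers, x is the direction in which the jaws open and shut, and the axes are right-handed (so a half turn about z gives the same grasp; the last joint's range is limited). The gripper opens to 88 mm and grips with 3 to 60 N. Pads are 18 mm wide; open, the fingers measure 123 mm over their backs; the gripper's body (75 mm by 187 mm) begins 45 mm behind the grasp point.
Start: joints at [-1.213, 0.689, -0.195, 1.565, 0.157, 0.902, -0.215], TCP at [0.199, 0.593, 0.25] pointing down, gripper open.
Joint ranges: [-3.01, 3.01], [-0.46, 2.08], [-1.47, 1.51], [0.13, 2.56], [-1, 4.14], [0.04, 2.09], [-2.66, 2.66]. Speed limits (rad/s): [2.57, 2.57, 3.14, 3.14, 3.14, 3.14, 3.14].

## Interface

Orientations are given as a unit quaternion [x, y, z, w].
In Python, from plant import r gives the robot as it stands.
- The arm moves only by the tool move_arm, never from a script. Its argument "targets" is a list that holds one entry, the list of rows, each a list of 7 numbers: the turn, a rotation vector about the world's x, y, z in rad, then the shift along the world's x, y, z in m, then the opening, from 0 (shut) to 1 (fully open). A call has 1 to 5 rows; each row shifts and turns the pose as measured when the row begins; what a row does not reach is not made up. A row lasts 1/10 s, in which the tool goes at most 50 mm and 8.59 degrees, less where a joint would pass 70% of its speed; a pose out of reach is approached as far as the arm can. A call with a gripper value outside its range is refused whole. The fingers move at their own pace and stop on an object; "force" is the grip in N (left out, the last holds). Time passes only in rows, so rows that do not move let the fingers close. It gives the time, the measured TCP pose, the force and the opening at its end, in the units of the state.
- r.get_state(): the state, without advancing time (a new reading comes with each control period).
- r.snapshot(name): name is "scene" or "top"; returns a dict with "frame" (384x512x3 uint8, red, green, blue), "K" (3x3 intrinsics, pixels), "T" (4x4, takes a point from camera to world coordinates). Camera axes: x right, y up, looking along -z (the intrinsics and any distortion apply to the point x, -y, -z); pixel columns grow to the right and rows downward; lengths in m; the calibration is good to about 2 mm. A picture is of the moment at which its call begins. There is no depth.
- r.finish_job(): hands the job in, once; it reports no verdict.
Trained networks look in a picture, given as the dict that the camera call returned (one of the last four; its "shot" number tells which), for a name from the list of things; names that differ only in an ending like _2 or _b are one class to them, and where a whole thing is asked for, a point or a joint stands for the part that bears it (a point fixed in the world has none). Each returns a list of dicts, best first, with "score" (0 to 1); they miss things now and then, are a little off and sometimes report something else, mostly with a low value. They report only what shows in the picture. A call takes as long as a camera call.
- r.find_in(picture, query): "centre" ([row, column] in pixels, amid what is visible of it).
The state is a dict: "clock": time; "q": joint angles; "qd": joint speeds; "joint_torque": joint torques, N m; "tool_pos": TCP position; "eef_rot": TCP orientation; "contact_force": force on the tool from outside, world axes, zero at the start; "moment": the same for the moment, N m; "opening": opening from 0.0 (shut) to 1.0 (fully open).
Only numpy, scipy, OpenCV 4.12 (cv2) and the standard library are available. Lean on these libraries where they do the work, as an engineer would, in place of code of your own. Each camera call takes 0.05 s, during which the arm holds its last target. There are 200 camera calls.

## Working session

There is one attempt and no reset: what is moved stays moved. The work goes in short steps, Python scripts to look and compute and a tool call to move; the robot and the scene stay as the last step left them, time stands still between calls to the robot, and variables do not carry over. Pictures are saved under pics/ and viewed, about 8 in all and at most 12, crops included, and the job is handed in when it is done.

Besides the shell and the picture viewer there is one more tool, called after "Request:" as name(argument=value, ...), one argument or row to a line, values as JSON. move_arm: Moves the arm, as the interface text tells. Its arguments: {"type":"object","properties":{"targets":{"type":"array","items":{"type":"array","items":{"type":"array","items":{"type":"number"}}}},"force":{"type":"number"}},"required":["targets"]}

```bash
mkdir -p pics; ls; cat > h.py <<'E'
import numpy as np, cv2
from plant import r
def snap(name,fn=None):
    p=r.snapshot(name)
    if fn: cv2.imwrite('pics/'+fn,cv2.cvtColor(p['frame'],cv2.COLOR_RGB2BGR))
    return p
def ray(p,row,col,z):
    K,T=p['K'],np.array(p['T'])
    d=np.linalg.inv(K)@[col,row,1]; d=np.array([d[0],-d[1],-d[2]])
    d=T[:3,:3]@d; o=T[:3,3]
    return o+d*(z-o[2])/d[2]
def pix(p,X):
    T=np.array(p['T']); c=T[:3,:3].T@(np.array(X)-T[:3,3]); u=p['K']@[c[0],-c[1],-c[2]]
    return u[:2]/u[2]
E
python3 - <<'E'
from h import *
print(r.finger_overhang); s=r.get_state(); print(s)
p=snap('top','t1.png'); q=snap('scene','s1.png'); print({k:v for k,v in p.items() if k!='frame'}); print(q['T'])
for n,z in [('tray',.03),('tray_grip',.06),('tray_lip',.004),('bush1',.016),('stray1',.016),('wheel',.02),('pot',.085),('wrench',.01)]:
    for pp in (p,q):
        for f in r.find_in(pp,n)[:7]:
            print(n,np.round(f['centre']),round(f['score'],2),ray(pp,*f['centre'],z)[:2].round(3))
E
```

```text
pics
0.011
{'clock': 0.0, 'q': array([-1.21318086,  0.68996934, -0.19451066,  1.56631313,  0.15730805,
        0.9024729 , -0.21505608]), 'qd': array([ 0.00116884,  0.00144636,  0.00054153,  0.00102545,  0.00092522,
       -0.00064866,  0.00021707]), 'joint_torque': array([ 6.84919305e-04, -5.27568197e+01, -1.26653317e+00, -1.53428257e+01,
       -5.25936764e-02,  6.62987106e-03,  1.68277470e-04]), 'tool_pos': array([0.19872623, 0.59194417, 0.24892729]), 'eef_rot': array([ 8.11808062e-01,  5.83923699e-01, -6.77800052e-04,  5.69744684e-04]), 'contact_force': array([ 1.75025148,  0.73507541, -0.26263762]), 'moment': array([-0.00244529, -0.0046133 , -0.03119598]), 'opening': 1.001721308615595}
{'K': array([[400.07691605,   0.        , 261.96025427],
       [  0.        , 400.07691605, 192.33302032],
       [  0.        ,   0.        ,   1.        ]]), 'T': array([[ 0.01813806,  0.98831706, -0.15132876,  0.47553447],
       [-0.9996391 ,  0.02092531,  0.01684629, -0.00282386],
       [ 0.01981608,  0.15096859,  0.98833993,  1.05115838],
       [ 0.        ,  0.        ,  0.        ,  1. 
[... 298 characters left out ...]

tray_grip [230. 234.] 0.92 [0.532 0.046]
tray_grip [196. 282.] 0.8 [0.581 0.053]
tray_grip [179. 267.] 0.52 [ 0.553 -0.015]
tray_lip [227. 238.] 0.82 [0.543 0.04 ]
tray_lip [197. 290.] 0.75 [0.52  0.035]
bush1 [205. 258.] 0.49 [ 0.601 -0.012]
bush1 [184. 284.] 0.5 [0.498 0.001]
bush1 [187. 257.] 0.41 [ 0.553 -0.049]
stray1 [235. 123.] 0.63 [0.516 0.333]
stray1 [274. 385.] 0.45 [ 0.43  -0.339]
stray1 [130. 206.] 0.56 [ 0.445 -0.336]
wheel [163. 153.] 0.66 [0.706 0.267]
wheel [290. 324.] 0.56 [0.721 0.27 ]
pot [157. 378.] 0.66 [ 0.719 -0.306]
pot [169. 138.] 0.83 [ 0.754 -0.268]
wrench [144. 252.] 0.85 [0.764 0.009]
wrench [242. 220.] 0.74 [0.755 0.005]
wrench [169. 138.] 0.28 [ 0.698 -0.352]
```

View pics/t1.png

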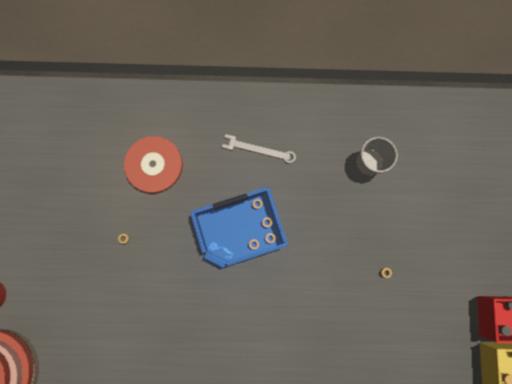

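```bash
python3 - <<'E'
import cv2
a=cv2.imread('pics/t1.png')[165:295,180:300]; cv2.imwrite('pics/c1.png',cv2.resize(a,None,fx=4.6,fy=4.6,interpolation=cv2.INTER_CUBIC))
E
```

```text
(no output)
```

View pics/c1.png

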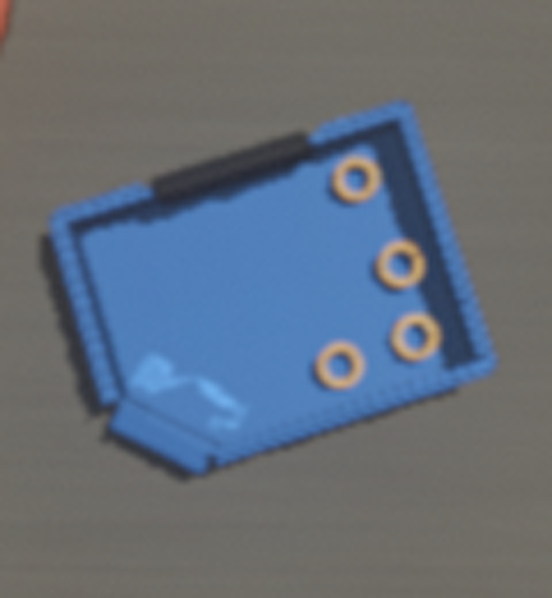

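View pics/s1.png

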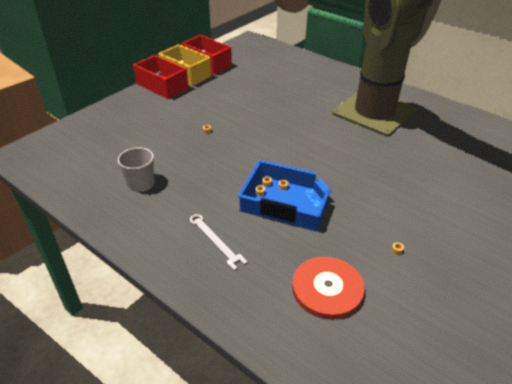

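The top view shows the tray with its grip on the far side and its lip at the near left, yawed by about 17°. The four bushes are in its right half at about (205,258), (222,267), (238,270) and (244,254) in row, column. The strays are at (239,123) and (273,387). The wheel, wrench and pot lie beyond the tray.

```bash
python3 - <<'E'
from h import *
from scipy.optimize import least_squares
p=snap('top')
c=lambda u,v:(165+v/4.6,180+u/4.6)
pts=[((58,215),(75,100,55)),((405,105),(75,-100,55)),((492,368),(-75,-100,55)),((155,190),(72.5,45,60)),((310,140),(72.5,-45,60)),((213,463),(-75,55,32)),((108,410),(-30,100,32))]
def proj(v):
    cs,sn=np.cos(v[2]),np.sin(v[2]); e=[]
    for uv,X in pts:
        X=np.array(X)/1e3; w=[v[0]+cs*X[0]-sn*X[1],v[1]+sn*X[0]+cs*X[1],X[2]]
        rr,cc=c(*uv); e+=list(pix(p,w)-[cc,rr])
    return np.array(e)
s=least_squares(proj,[.53,.04,.3],loss='soft_l1'); v=s.x; print(v,s.fun.reshape(-1,2).round(1) if s.fun.size==14 else s.fun)
cs,sn=np.cos(v[2]),np.sin(v[2])
for X in [(72.5,0),(-49,74),(20,35),(-15,45),(0,10)]:
    X=np.array(X)/1e3; print(X,(v[0]+cs*X[0]-sn*X[1]).round(4),(v[1]+sn*X[0]+cs*X[1]).round(4))
for uv in [(355,178),(400,264),(415,337),(340,364)]:
    w=ray(p,*c(*uv),.02)[:2]-v[:2]; print('bush',(cs*w[0]+sn*w[1]).round(3),(-sn*w[0]+cs*w[1]).round(3))
# strays by colour
for nm,im in (('top',p),('scene',snap('scene'))):
    h=cv2.cvtColor(im['frame'],cv2.COLOR_RGB2HSV); m=cv2.inRange(h,(12,110,90),(26,255,255))
    n,_,st,ce=cv2.connectedComponentsWithStats(cv2.morphologyEx(m,cv2.MORPH_CLOSE,np.ones((5,5))))
    for i in range(1,n):
        if 15<st[i,4]<400: print(nm,ce[i].round(1),st[i,4],ray(im,ce[i][1],ce[i][0],.012 if nm=='top' else .01)[:2].round(4))
E
```

```text
[0.53529509 0.03561646 0.32629781] [[-0.9  0.5]
 [ 0.   0.6]
 [-0.3  0.5]
 [-0.7  0. ]
 [ 0.1  0.1]
 [ 0.8 -1. ]
 [ 1.3 -1.3]]
[0.0725 0.    ] 0.604 0.0589
[-0.049  0.074] 0.4652 0.09
[0.02  0.035] 0.543 0.0752
[-0.015  0.045] 0.5067 0.0734
[0.   0.01] 0.5321 0.0451
bush 0.05 -0.064
bush -0.004 -0.073
bush -0.045 -0.069
bush -0.046 -0.024
top [123.3 238.5] 79 [0.5075 0.3328]
top [385.6 272.2] 77 [ 0.434  -0.3415]
scene [ 51.7 116.1] 33 [ 0.6984 -0.7693]
scene [206.6 128.5] 58 [ 0.4334 -0.3449]
scene [262.9 185.2] 145 [ 0.5322 -0.0445]
scene [283.1 184. ] 59 [ 0.4939 -0.0063]
scene [397.3 247.7] 114 [0.5068 0.3315]
```

Request:
move_arm(
  targets=[
    [[0,0,-0.066,0.031,-0.026,-0.012,0.7],[0,0,-0.066,0.031,-0.026,-0.012,0.7],[0,0,-0.066,0.031,-0.026,-0.012,0.7],[0,0,-0.066,0.031,-0.026,-0.012,0.7],[0,0,-0.066,0.031,-0.026,-0.012,0.7]],
  ],
  force=30,
)

```text
clock: 1.5
tool_pos: [0.3504, 0.466, 0.1905]
eef_rot: [0.896, 0.444, 0.003, -0.006]
contact_force: [0.9, -0.4, 0.4]
opening: 0.699
```

Request:
move_arm(
  targets=[
    [[0,0,-0.066,0.031,-0.026,-0.012,0.7],[0,0,-0.066,0.031,-0.026,-0.012,0.7],[0,0,-0.066,0.031,-0.026,-0.012,0.7],[0,0,-0.066,0.031,-0.026,-0.012,0.7],[0,0,-0.066,0.031,-0.026,-0.012,0.7]],
  ],
)

```text
clock: 2.0
tool_pos: [0.5117, 0.3312, 0.129]
eef_rot: [0.959, 0.285, 0.005, -0.006]
contact_force: [-0.1, 0.3, -0.1]
opening: 0.704
```

Request:
move_arm(
  targets=[
    [[0,0,0,-0.005,0.001,-0.03,0.7],[0,0,0,0,0,-0.03,0.7],[0,0,0,0,0,-0.03,0.7],[0,0,0,0,0,-0.018,0.7],[0,0,0,0,0,0,0.7]],
  ],
)

```text
clock: 2.5
tool_pos: [0.5159, 0.3234, 0.0166]
eef_rot: [0.961, 0.276, 0.008, -0.003]
contact_force: [-0.8, 0.0, 0.8]
opening: 0.701
```

Request:
move_arm(
  targets=[
    [[0,0,0,-0.009,0.009,-0.001,0.7],[0,0,0,0,0,-0.001,0.7],[0,0,0,0,0,0,0.0],[0,0,0,0,0,0,0.0],[0,0,0,0,0,0,0.0]],
  ],
)

```text
clock: 3.0
tool_pos: [0.5075, 0.336, 0.0184]
eef_rot: [0.961, 0.277, 0.011, -0.005]
contact_force: [-0.7, 0.7, -0.1]
opening: 0.453
```

Request:
move_arm(
  targets=[
    [[0,0,0,0,0,0,0.0],[0,0,0,0,0,0,0.0]],
  ],
)

```text
clock: 3.2
tool_pos: [0.5082, 0.336, 0.0193]
eef_rot: [0.961, 0.277, 0.012, -0.005]
contact_force: [-0.3, -0.6, 0.5]
opening: 0.27
```

Request:
move_arm(
  targets=[
    [[0,0,0,0,0,-0.004,0.3],[0,0,0,0,0,-0.002,0.3],[0,0,0,0,0,0,0.0],[0,0,0,0,0,0,0.0],[0,0,0,0,0,0,0.0]],
  ],
)

```text
clock: 3.7
tool_pos: [0.5085, 0.3358, 0.0129]
eef_rot: [0.961, 0.277, 0.012, -0.005]
contact_force: [0.4, -0.6, 1.5]
opening: 0.263
```

Request:
move_arm(
  targets=[
    [[0,0,0,0,0,0.04,0.0],[0,0,0,0,0,0.05,0.0],[0,0,-0.04,0.006,-0.04,0.01,0.0],[0,0,-0.04,0.006,-0.04,0,0.0],[0,0,-0.04,0.006,-0.04,0,0.0]],
  ],
)

```text
clock: 4.2
tool_pos: [0.5241, 0.2216, 0.1152]
eef_rot: [0.975, 0.223, 0.013, -0.008]
contact_force: [0.5, -0.3, -0.1]
opening: 0.261
```

Request:
move_arm(
  targets=[
    [[0,0,-0.04,0.006,-0.04,0,0.0],[0,0,-0.04,0.006,-0.04,0,0.0],[0,0,-0.04,0.006,-0.03,0,0.0],[0,0,0,0,-0.01,0,0.0],[0,0,0,0,0,0,0.0]],
  ],
)

```text
clock: 4.7
tool_pos: [0.5427, 0.0896, 0.1158]
eef_rot: [0.987, 0.158, 0.014, -0.005]
contact_force: [0.2, 0.2, -1.3]
opening: 0.261
```

Request:
move_arm(
  targets=[
    [[-0.014,0.026,0,0,-0.012,0,0.0],[0,0,0,0,0,-0.03,0.0],[0,0,0,0,0,-0.03,0.0],[0,0,0,0,0,-0.022,0.0],[0,0,0,0,0,0,0.0]],
  ],
)

```text
clock: 5.2
tool_pos: [0.5429, 0.0907, 0.0321]
eef_rot: [0.986, 0.166, 0.002, -0.004]
contact_force: [-0.4, 0.1, 0.1]
opening: 0.259
```

Request:
move_arm(
  targets=[
    [[0,0,0,0,0,-0.008,0.0],[0,0,0,0,0,0,0.0],[0,0,0,0,0,0,0.5],[0,0,0,0,0,0,0.5],[0,0,0,0,0,0,0.5]],
  ],
)

```text
clock: 5.7
tool_pos: [0.5442, 0.096, 0.0266]
eef_rot: [0.986, 0.169, 0.004, -0.006]
contact_force: [0.2, -0.3, 0.1]
opening: 0.497
```

Request:
move_arm(
  targets=[
    [[0,0,0,0,0,0.04,0.5],[0,0,0,0,0,0.05,0.6],[0,0,-0.05,-0.01,-0.045,0.01,0.7],[0,0,-0.05,-0.01,-0.045,0,0.7],[0,0,-0.05,-0.01,-0.045,0,0.7]],
  ],
)

```text
clock: 6.2
tool_pos: [0.5169, -0.0336, 0.1324]
eef_rot: [0.995, 0.099, 0.01, -0.008]
contact_force: [-0.2, -1.7, 0.7]
opening: 0.7
```

Request:
move_arm(
  targets=[
    [[0,0,-0.08,-0.012,-0.045,0,0.7],[0,0,-0.08,-0.012,-0.045,0,0.7],[0,0,-0.08,-0.012,-0.045,0,0.7],[0,0,-0.08,-0.012,-0.045,0,0.7],[0,0,-0.08,-0.012,-0.04,0,0.7]],
  ],
)

```text
clock: 6.7
tool_pos: [0.4551, -0.2642, 0.1363]
eef_rot: [0.994, -0.109, 0.015, -0.004]
contact_force: [0.6, -0.3, 0.2]
opening: 0.701
```

Request:
move_arm(
  targets=[
    [[-0.004,0.03,-0.05,-0.011,-0.04,-0.02,0.7],[0,0,-0.05,-0.009,-0.03,-0.03,0.7],[0,0,0,0,0,-0.02,0.7],[0,0,0,0,0,0,0.7],[0,0,0,0,0,0,0.7]],
  ],
)

```text
clock: 7.2
tool_pos: [0.4303, -0.3488, 0.0682]
eef_rot: [0.986, -0.17, 0.003, 0.005]
contact_force: [0.5, 0.2, 0.3]
opening: 0.704
```

```bash
python3 - <<'E'
from h import *
s=r.get_state(); print(s['tool_pos'],s['eef_rot'])
p=snap('top'); q=snap('scene')
a=cv2.resize(p['frame'][150:320,180:420],None,fx=2.6,fy=2.6,interpolation=cv2.INTER_CUBIC)
b=cv2.resize(q['frame'][80:250,180:420],None,fx=2.6,fy=2.6,interpolation=cv2.INTER_CUBIC)
cv2.imwrite('pics/a2.png',np.vstack([a,b])[:,:,::-1][:, :].copy() if 0 else cv2.resize(np.hstack([a,b]),(800,283))[:,:,::-1])
E
```

```text
[ 0.43025952 -0.34876659  0.06818192] [ 0.98550814 -0.16951985  0.00311499  0.00519761]
```

View pics/a2.png

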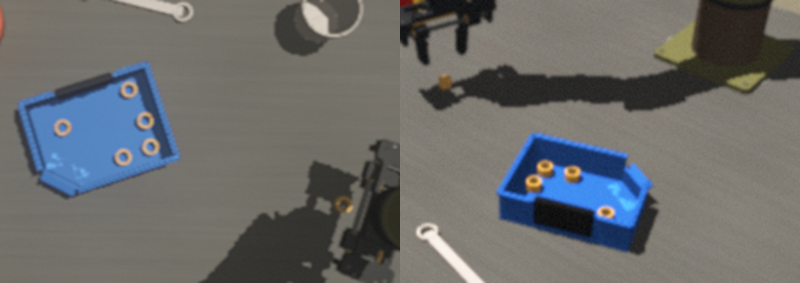

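The first stray is standing in the tray at (127,62) in the left crop. The hand is above the second stray at (204,344).

Request:
move_arm(
  targets=[
    [[0,0,0,0.003,0.005,-0.03,0.7],[0,0,0,0,0,-0.02,0.7],[0,0,0,0,0,0,0.6],[0,0,0,0,0,0,0.6],[0,0,0,0,0,0,0.6]],
  ],
)

```text
clock: 7.8
tool_pos: [0.4401, -0.3408, 0.0242]
eef_rot: [0.986, -0.165, 0.009, 0.006]
contact_force: [-1.2, 0.8, 0.3]
opening: 0.599
```

Request:
move_arm(
  targets=[
    [[0,0.015,0,-0.006,-0.002,-0.007,0.6],[0,0,0,0,0,-0.005,0.6],[0,0,0,0,0,-0.001,0],[0,0,0,0,0,-0.001,0],[0,0,0,0,0,-0.001,0]],
  ],
)

```text
clock: 8.3
tool_pos: [0.432, -0.343, 0.0114]
eef_rot: [0.986, -0.166, -0.0, 0.007]
contact_force: [-5.5, 2.5, 23.6]
opening: 0.353
```

Request:
move_arm(
  targets=[
    [[0,0,0,0,0,0,0.0],[0,0,0,0,0,0,0.0],[0,0,0,0,0,0,0.0]],
  ],
)

```text
clock: 8.6
tool_pos: [0.4312, -0.3431, 0.0118]
eef_rot: [0.986, -0.166, -0.001, 0.007]
contact_force: [-0.6, -0.6, -0.6]
opening: 0.26
```

Request:
move_arm(
  targets=[
    [[0,0,0,0,0,0.04,0.0],[0,0,0,0,0,0.05,0.0],[0,0,0.06,0.01,0.035,0.01,0.0],[0,0,0.06,0.011,0.038,0,0.0],[0,0,0.06,0.011,0.038,0,0.0]],
  ],
)

```text
clock: 9.1
tool_pos: [0.4624, -0.2368, 0.1138]
eef_rot: [0.997, -0.08, 0.001, 0.01]
contact_force: [1.0, 0.1, -0.7]
opening: 0.258
```

Request:
move_arm(
  targets=[
    [[0,0,0.07,0.011,0.038,0,0.0],[0,0,0.07,0.011,0.038,0,0.0],[0,0,0.07,0.011,0.038,0,0.0],[0,0,0.07,0.01,0.038,0,0.0],[0,0,0.07,0.01,0.038,0,0.0]],
  ],
)

```text
clock: 9.6
tool_pos: [0.5185, -0.0394, 0.1141]
eef_rot: [0.995, 0.101, 0.005, 0.01]
contact_force: [0.7, 0.1, -0.9]
opening: 0.261
```

Request:
move_arm(
  targets=[
    [[0.02,0.012,0.06,0.009,0.038,0,0.0],[0,0,0.04,0.006,0.03,0,0.0],[0,0,0,0,0.01,0,0.0],[0,0,0,0,0,0,0.0],[0,0,0,0,0,0,0.0]],
  ],
)

```text
clock: 10.1
tool_pos: [0.5352, 0.0488, 0.1135]
eef_rot: [0.987, 0.158, 0.001, -0.003]
contact_force: [0.4, -1.1, 0.1]
opening: 0.262
```

Request:
move_arm(
  targets=[
    [[0,0,0,0,0,-0.03,0.0],[0,0,0,0,0,-0.03,0.0],[0,0,0,0,0,-0.022,0.0],[0,0,0,0,0,0,0.0],[0,0,0,0,0,-0.003,0.0]],
  ],
)

```text
clock: 10.6
tool_pos: [0.5354, 0.0366, 0.0276]
eef_rot: [0.989, 0.15, 0.002, 0.001]
contact_force: [-0.6, 0.1, -0.4]
opening: 0.263
```

Request:
move_arm(
  targets=[
    [[0,0,0,0,0.008,-0.003,0.0],[0,0,0,0,0,0,0.0],[0,0,0,0,0,0,0.42],[0,0,0,0,0,0,0.42],[0,0,0,0,0,0,0.42]],
  ],
)

```text
clock: 11.1
tool_pos: [0.5373, 0.0438, 0.0278]
eef_rot: [0.989, 0.149, 0.004, 0.002]
contact_force: [-0.1, 0.3, -0.5]
opening: 0.418
```

Request:
move_arm(
  targets=[
    [[0,0,0,0,0,0.03,0.42],[0,0,0,0,0,0.05,0.42],[0,0,0.01,0.02,0.005,0.025,0.42],[0,0,0,0.03,0.007,0,0.42],[0,0,0,0.01,0,0,0.42]],
  ],
)

```text
clock: 11.6
tool_pos: [0.5963, 0.056, 0.1385]
eef_rot: [0.988, 0.154, 0.003, 0.002]
contact_force: [-0.3, -0.1, -0.4]
opening: 0.418
```

Request:
move_arm(
  targets=[
    [[0,0,0,0,0,0,0.42],[0,0,0,0,0,0,0.42]],
  ],
)

```text
clock: 11.8
tool_pos: [0.5974, 0.056, 0.1393]
eef_rot: [0.988, 0.154, 0.004, 0.002]
contact_force: [-0.2, 0.3, -0.7]
opening: 0.421
```

```bash
python3 - <<'E'
from h import *
from scipy.spatial.transform import Rotation as R
s=r.get_state(); print(s['tool_pos'],R.from_quat(s['eef_rot']).as_matrix().round(3),s['q'].round(2))
p=snap('top'); q=snap('scene')
a=cv2.resize(p['frame'][160:280,180:300],(400,400),interpolation=cv2.INTER_CUBIC)
b=cv2.resize(q['frame'][120:260,210:350],(400,400),interpolation=cv2.INTER_CUBIC)
cv2.imwrite('pics/a3.png',np.hstack([a,b])[:,:,::-1])
E
```

```text
[0.59741801 0.05601334 0.13927314] [[ 0.953  0.304  0.009]
 [ 0.304 -0.953 -0.002]
 [ 0.008  0.005 -1.   ]] [-0.14  0.8  -0.06  1.75  0.08  0.59  0.06]
```

View pics/a3.png

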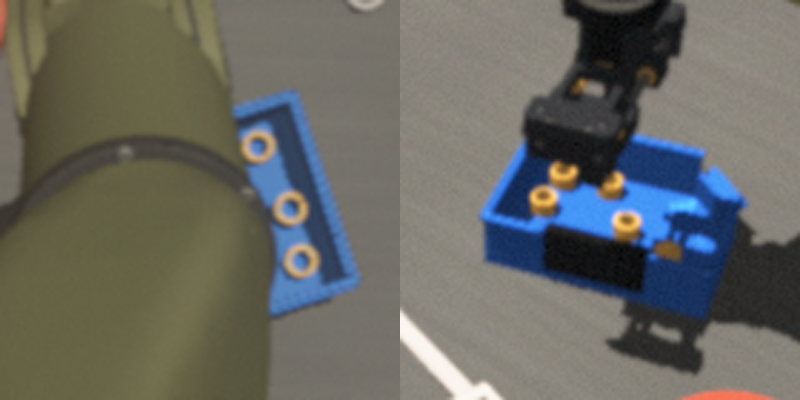

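The second stray is in the tray too, at (222,627) in the right crop. Going for the grip now.

Request:
move_arm(
  targets=[
    [[0,0.008,0.02,0.006,0.004,-0.02,0.42],[0,0,0,0,0,-0.03,0.42],[0,0,0,0,0,-0.02,0.42],[0,0,0,0,0,0,0.42],[0,0,0,0,0,0,0.42]],
  ],
)

```text
clock: 12.4
tool_pos: [0.5988, 0.0591, 0.0667]
eef_rot: [0.986, 0.164, -0.003, 0.001]
contact_force: [-0.2, 0.7, 0.6]
opening: 0.418
```

Request:
move_arm(
  targets=[
    [[0,0,0,0.004,0,-0.02,0.42],[0,0,0,0,0,-0.012,0.42],[0,0,0,0,0,0,0.42],[0,0,0,0,0,0,0.42]],
  ],
)

```text
clock: 12.8
tool_pos: [0.6036, 0.059, 0.0374]
eef_rot: [0.986, 0.164, -0.001, 0.002]
contact_force: [-0.3, 0.1, 1.4]
opening: 0.419
```

Aligned with the grip; lower a bit more and close with full grip.

Request:
move_arm(
  targets=[
    [[0,0,0,0,0,-0.006,0.42],[0,0,0,0,0,0,0.3],[0,0,0,0,0,0,0.2],[0,0,0,0,0,0,0],[0,0,0,0,0,0,0]],
  ],
  force=30,
)

```text
clock: 13.3
tool_pos: [0.6052, 0.0593, 0.0334]
eef_rot: [0.986, 0.164, 0.001, 0.002]
contact_force: [1.4, -0.1, -1.9]
opening: 0.132
```

Request:
move_arm(
  targets=[
    [[0,0,0,0,0,0,0],[0,0,0,0,0,0,0],[0,0,0,0,0,0,0],[0,0,0,0,0,0,0]],
  ],
  force=60,
)

```text
clock: 13.7
tool_pos: [0.6052, 0.0593, 0.0334]
eef_rot: [0.986, 0.164, 0.001, 0.002]
contact_force: [0.5, -0.4, -1.3]
opening: 0.129
```

Request:
move_arm(
  targets=[
    [[0,0,0,0,0,0.006,0],[0,0,0,0,0,0.012,0],[0,0,0,0,0,0.02,0],[0,0,0,0,0,0.025,0],[0,0,0,0,0,0.025,0]],
  ],
)

```text
clock: 14.2
tool_pos: [0.6004, 0.059, 0.1216]
eef_rot: [0.986, 0.164, -0.005, 0.001]
contact_force: [-0.9, 0.3, -4.5]
opening: 0.13
```

Request:
move_arm(
  targets=[
    [[0,0,0,0,0,0.025,0],[0,0,0,0,0,0.025,0],[0,0,0,0,0,0.02,0],[0,0,0,0,0,0.01,0],[0,0,0,0,0,0,0]],
  ],
)

```text
clock: 14.7
tool_pos: [0.6, 0.0588, 0.211]
eef_rot: [0.986, 0.164, -0.002, 0.001]
contact_force: [0.1, 0.4, -3.5]
opening: 0.13
```

```bash
python3 - <<'E'
from h import *
from scipy.spatial.transform import Rotation as R
s=r.get_state(); print(s['tool_pos'],R.from_quat(s['eef_rot']).as_matrix().round(3),s['q'].round(2),s['opening'],s['contact_force'],s['moment'])
q=snap('scene')
cv2.imwrite('pics/a4.png',cv2.resize(q['frame'][40:280,180:420],(600,600),interpolation=cv2.INTER_CUBIC)[:,:,::-1])
E
```

```text
[0.60000373 0.05881316 0.21103633] [[ 0.946  0.323 -0.003]
 [ 0.323 -0.946 -0.003]
 [-0.004  0.001 -1.   ]] [-0.13  0.7  -0.07  1.68  0.07  0.77  0.09] 0.13038617342922798 [ 0.0954405   0.41067884 -3.53069562] [ 0.14938267 -0.21173651  0.01901764]
```

View pics/a4.png

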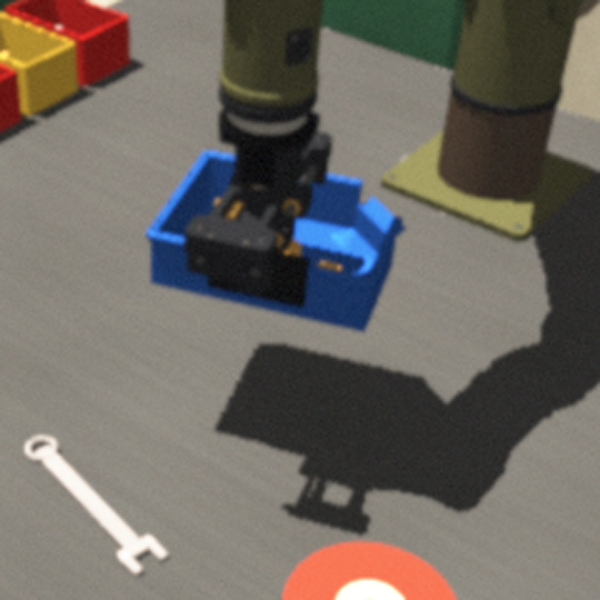

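The tray is held level and is clear of the bench. I'll tilt gently, +y down first, then towards -x.

Request:
move_arm(
  targets=[
    [[-0.015,-0.005,0,0,0,0,0],[-0.03,-0.01,0,0,0,0.005,0],[-0.033,-0.011,0,0,0,0.005,0],[-0.033,-0.011,0,0,0,0.005,0],[-0.033,-0.011,0,0,0,0.005,0]],
  ],
)

```text
clock: 15.25
tool_pos: [0.5952, 0.0566, 0.2237]
eef_rot: [0.984, 0.162, 0.003, 0.08]
contact_force: [-0.3, 0.1, -4.4]
opening: 0.127
```

Request:
move_arm(
  targets=[
    [[-0.033,-0.011,0,0,0,0.005,0],[-0.033,-0.011,0,0,0,0.005,0],[-0.03,-0.01,0,0,0,0.005,0],[0,0,0,0,0,0,0],[0,0,0,0,0,0,0]],
  ],
)

```text
clock: 15.75
tool_pos: [0.591, 0.0605, 0.2326]
eef_rot: [0.978, 0.163, 0.006, 0.132]
contact_force: [0.7, 0.4, -4.6]
opening: 0.132
```

```bash
cat >> h.py <<'E'
from scipy.spatial.transform import Rotation as R
def tilt():
    s=r.get_state(); M=R.from_quat(s['eef_rot']).as_matrix(); tx=M[:,0]; ty=-M[:,1]; tz=-M[:,2]
    d=np.degrees
    print('t',s['clock'].__round__(2),'tcp',s['tool_pos'].round(3),'total tilt',d(np.arccos(tz[2])).round(1),'x up',d(np.arcsin(tx[2])).round(1),'y down',d(np.arcsin(-ty[2])).round(1),'tx',tx.round(2),'q',s['q'].round(2),'open',round(float(s['opening']),3),'F',s['contact_force'].round(1),'M',s['moment'].round(2))
E
python3 -c "
from h import *
tilt()"
```

```text
t 15.75 tcp [0.591 0.061 0.233] total tilt 15.1 x up -1.8 y down 15.0 tx [ 0.95  0.32 -0.03] q [-0.4   0.68  0.13  1.71  0.25  0.79 -0.14] open 0.132 F [ 0.7  0.4 -4.6] M [ 0.54 -0.14  0.06]
```

Request:
move_arm(
  targets=[
    [[0.005,-0.017,0,0,0,0.005,0],[0.011,-0.033,0,0,0,0.005,0],[0.011,-0.033,0,0,0,0.005,0],[0.011,-0.033,0,0,0,0.005,0],[0.011,-0.033,0,0,0,0.005,0]],
  ],
)

```text
clock: 16.25
tool_pos: [0.59, 0.0582, 0.2563]
eef_rot: [0.978, 0.15, 0.084, 0.118]
contact_force: [-0.2, -0.2, -4.7]
opening: 0.133
```

Request:
move_arm(
  targets=[
    [[0.011,-0.033,0,0,0,0.005,0],[0.011,-0.033,0,0,0,0.005,0],[0.011,-0.033,0,0,0,0.005,0],[0.011,-0.033,0,0,0,0.005,0],[0,0,0,0,0,0,0]],
  ],
)

```text
clock: 16.75
tool_pos: [0.5868, 0.0527, 0.2777]
eef_rot: [0.973, 0.137, 0.153, 0.106]
contact_force: [-0.0, 0.1, -5.5]
opening: 0.132
```

```bash
python3 - <<'E'
from h import *
tilt()
p=snap('top');q=snap('scene')
a=cv2.resize(p['frame'][130:290,150:310],(400,400),interpolation=cv2.INTER_CUBIC)
b=cv2.resize(q['frame'][60:240,200:380],(400,400),interpolation=cv2.INTER_CUBIC)
cv2.imwrite('pics/a5.png',np.hstack([a,b])[:,:,::-1])
E
```

```text
t 16.75 tcp [0.587 0.053 0.278] total tilt 21.5 x up 15.6 y down 14.4 tx [0.92 0.3  0.27] q [-0.46  0.52  0.23  1.96  0.34  0.41 -0.28] open 0.132 F [-0.   0.1 -5.5] M [ 0.19  0.37 -0.01]
```

View pics/a5.png

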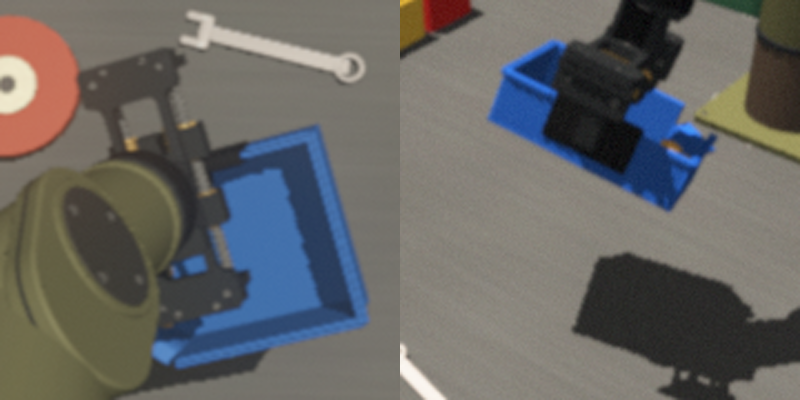

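The -y half of the tray is empty now and the bushes have run to the lip side (one shows there at (147,672)). Steepening further.

Request:
move_arm(
  targets=[
    [[-0.02,-0.026,0,0,0,0.003,0],[-0.02,-0.026,0,0,0,0.003,0],[-0.02,-0.026,0,0,0,0.003,0],[-0.02,-0.026,0,0,0,0.003,0],[-0.02,-0.026,0,0,0,0.003,0]],
  ],
)

```text
clock: 17.35
tool_pos: [0.5892, 0.0518, 0.2921]
eef_rot: [0.954, 0.136, 0.209, 0.165]
contact_force: [0.3, 0.4, -4.6]
opening: 0.133
```

Request:
move_arm(
  targets=[
    [[-0.02,-0.026,0,0,0,0.003,0],[-0.02,-0.026,0,0,0,0.003,0],[-0.01,-0.01,0,0,0,0,0],[0,0,0,0,0,0,0],[0,0,0,0,0,0,0]],
  ],
)

```text
clock: 17.85
tool_pos: [0.5897, 0.0551, 0.2965]
eef_rot: [0.942, 0.139, 0.235, 0.194]
contact_force: [0.0, 0.0, -4.3]
opening: 0.132
```

```bash
python3 - <<'E'
from h import *
tilt()
p=snap('top');q=snap('scene')
for n,X in (('top',p),('scene',q)):
  for k in ('bush1','tray_lip'):
    print(n,k,[(np.round(f['centre']),round(f['score'],2)) for f in r.find_in(X,k)])
a=cv2.resize(p['frame'][130:290,150:310],(400,400),interpolation=cv2.INTER_CUBIC)
b=cv2.resize(q['frame'][70:170,260:360],(400,400),interpolation=cv2.INTER_CUBIC)
cv2.imwrite('pics/a6.png',np.hstack([a,b])[:,:,::-1])
E
```

```text
t 17.85 tcp [0.59  0.055 0.296] total tilt 35.5 x up 22.9 y down 25.6 tx [0.85 0.35 0.39] q [-0.87  0.6   0.7   2.09  0.54  0.18 -0.56] open 0.132 F [ 0.   0.  -4.3] M [0.53 0.7  0.05]
top bush1 []
top tray_lip [(array([226., 261.]), 0.75)]
scene bush1 []
scene tray_lip [(array([109., 282.]), 0.69)]
```

View pics/a6.png

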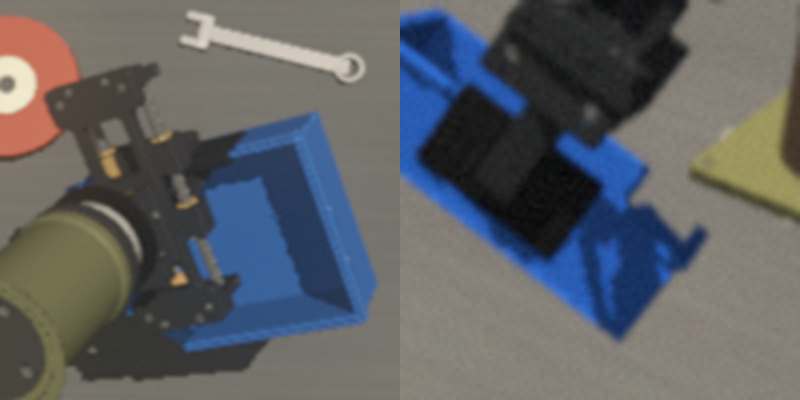

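The hand and the grip wall hide the lip pocket from both cameras. I'll turn the tray about the vertical, keeping the tilt, so the lip faces the scene camera.

Request:
move_arm(
  targets=[
    [[0,0,-0.03,0,0,0,0],[0,0,-0.07,-0.004,0,0,0],[0,0,-0.08,-0.004,0,0,0],[0,0,-0.08,-0.004,0,0,0],[0,0,-0.08,-0.004,0,0,0]],
  ],
)

```text
clock: 18.65
tool_pos: [0.5725, 0.0527, 0.2975]
eef_rot: [0.952, -0.035, 0.197, 0.232]
contact_force: [0.5, 0.2, -5.0]
opening: 0.134
```

```bash
python3 -c "
from h import *
tilt()"
```

```text
t 18.65 tcp [0.572 0.053 0.298] total tilt 35.5 x up 23.0 y down 25.3 tx [0.92 0.03 0.39] q [-0.94  0.66  0.74  1.98  0.36  0.46 -0.73] open 0.134 F [ 0.5  0.2 -5. ] M [ 0.67  0.47 -0.01]
```

Works well, and q6 is moving away from its limit. Continuing.

Request:
move_arm(
  targets=[
    [[0,0,-0.08,-0.004,0,0,0],[0,0,-0.08,-0.004,0,0,0],[0,0,-0.08,-0.004,0,0,0],[0,0,-0.08,-0.004,0,0,0],[0,0,-0.08,-0.004,0,0,0]],
  ],
)

```text
clock: 19.15
tool_pos: [0.5523, 0.0573, 0.2968]
eef_rot: [0.924, -0.233, 0.145, 0.265]
contact_force: [-0.4, -0.3, -5.0]
opening: 0.134
```

Request:
move_arm(
  targets=[
    [[0,0,-0.08,-0.004,0,0,0],[0,0,-0.08,-0.004,0,0,0],[0,0,-0.06,-0.002,0,0,0],[0,0,-0.03,0,0,0,0],[0,0,0,0,0,0,0]],
  ],
)

```text
clock: 19.65
tool_pos: [0.544, 0.0623, 0.2953]
eef_rot: [0.887, -0.353, 0.11, 0.278]
contact_force: [-0.1, 0.6, -4.6]
opening: 0.128
```

```bash
python3 - <<'E'
from h import *
tilt()
q=snap('scene')
print([(np.round(f['centre']),round(f['score'],2)) for f in r.find_in(q,'bush1')])
cv2.imwrite('pics/a7.png',cv2.resize(q['frame'][60:240,180:420],(800,600),interpolation=cv2.INTER_CUBIC)[:,:,::-1])
E
```

```text
t 19.65 tcp [0.544 0.062 0.295] total tilt 34.8 x up 23.0 y down 24.6 tx [ 0.73 -0.56  0.39] q [-0.92  0.8   0.81  1.7   0.05  0.99 -1.03] open 0.128 F [-0.1  0.6 -4.6] M [ 0.82 -0.03 -0.03]
[(array([128., 326.]), 0.62), (array([144., 346.]), 0.43), (array([142., 331.]), 0.39)]
```

View pics/a7.png

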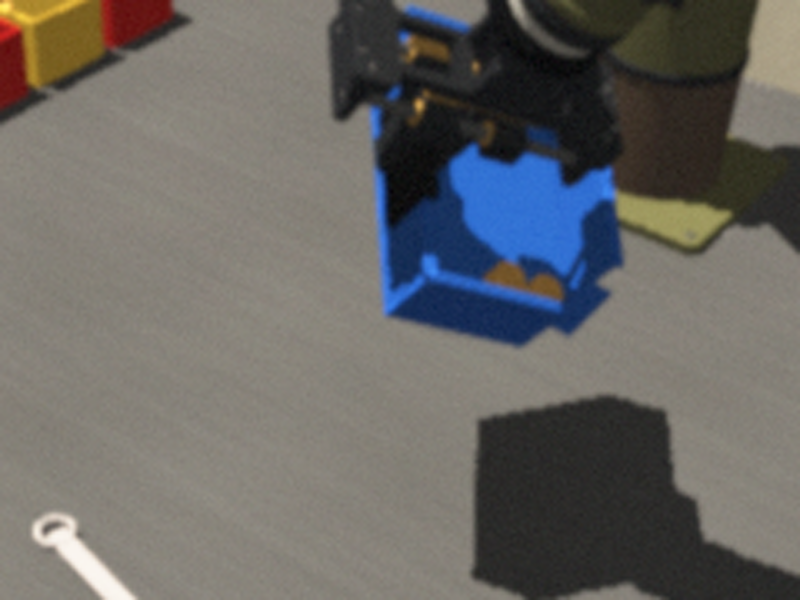

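Facing the scene camera now, two bushes show behind the +y wall near the lip at (275,505) and (287,545). The floor above them is clear. I'll turn further to look in over the lip.

Request:
move_arm(
  targets=[
    [[0,0,-0.04,0,0,0,0],[0,0,-0.08,-0.003,0,0,0],[0,0,-0.08,-0.003,0,0,0],[0,0,-0.08,-0.003,0,0,0],[0,0,-0.08,-0.003,0,0,0]],
  ],
)

```text
clock: 20.25
tool_pos: [0.5289, 0.0636, 0.2954]
eef_rot: [0.808, -0.509, 0.055, 0.292]
contact_force: [-0.8, -0.1, -4.1]
opening: 0.13
```

Request:
move_arm(
  targets=[
    [[0,0,-0.08,-0.003,0,0,0],[0,0,-0.08,-0.003,0,0,0],[0,0,-0.08,-0.003,0,0,0],[0,0,-0.08,-0.003,0,0,0],[0,0,-0.08,0,0,0,0]],
  ],
)

```text
clock: 20.75
tool_pos: [0.5159, 0.0649, 0.2952]
eef_rot: [0.687, -0.663, -0.006, 0.296]
contact_force: [0.2, -0.1, -4.0]
opening: 0.13
```

Request:
move_arm(
  targets=[
    [[0,0,-0.08,0,0,0,0],[0,0,-0.06,0,0,0,0],[0,0,-0.03,0,0,0,0],[0,0,0,0,0,0,0],[0,0,0,0,0,0,0]],
  ],
)

```text
clock: 21.25
tool_pos: [0.5162, 0.0635, 0.2952]
eef_rot: [-0.626, 0.721, 0.031, -0.294]
contact_force: [-0.4, 0.4, -4.0]
opening: 0.131
```

```bash
python3 - <<'E'
from h import *
tilt()
q=snap('scene')
print([(np.round(f['centre']),round(f['score'],2)) for f in r.find_in(q,'bush1')])
cv2.imwrite('pics/a8.png',cv2.resize(q['frame'][70:205,240:420],(800,600),interpolation=cv2.INTER_CUBIC)[:,:,::-1])
E
```

```text
t 21.25 tcp [0.516 0.064 0.295] total tilt 34.4 x up 22.7 y down 24.4 tx [-0.04 -0.92  0.39] q [-0.71  0.95  0.93  1.41 -0.32  1.56 -1.49] open 0.131 F [-0.4  0.4 -4. ] M [ 0.43 -0.67 -0.08]
[(array([135., 292.]), 0.61), (array([154., 313.]), 0.6), (array([158., 328.]), 0.58)]
```

View pics/a8.png

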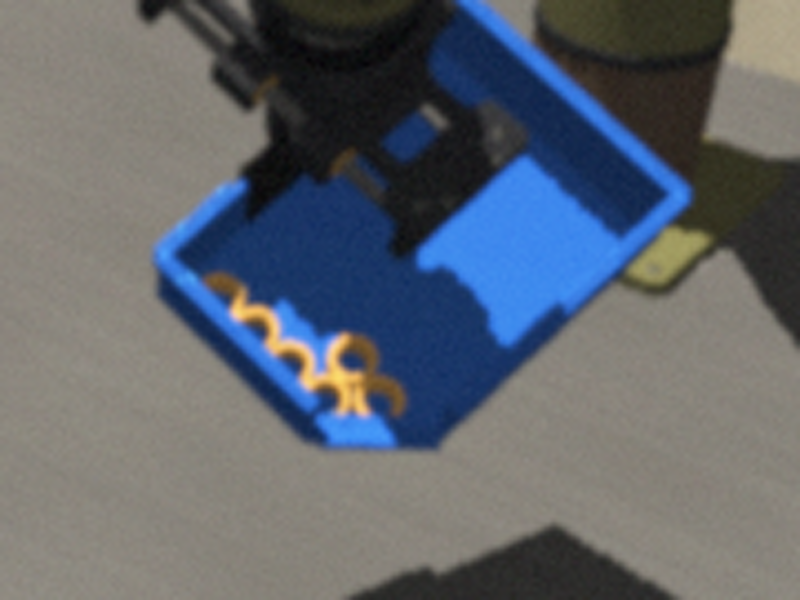

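All six bushes are visible. Four are lined along the +y wall at (290,222), (325,258), (358,292) and (390,325), and two are at (355,352) and (395,385). The tail of the line is still 60 to 80 mm from the lip, so I'll tilt more towards -x to slide the row down.

Request:
move_arm(
  targets=[
    [[-0.025,-0.01,0,0,0,0.002,0],[-0.035,-0.012,0,0,0,0.002,0],[-0.035,-0.012,0,0,0,0.002,0],[-0.035,-0.012,0,0,0,0.002,0],[-0.035,-0.012,0,0,0,0.002,0]],
  ],
)

```text
clock: 21.85
tool_pos: [0.5159, 0.065, 0.3063]
eef_rot: [-0.6, 0.729, -0.053, -0.325]
contact_force: [0.9, 0.0, -4.7]
opening: 0.13
```

Request:
move_arm(
  targets=[
    [[-0.02,-0.005,0,0,0,0,0],[0,0,0,0,0,0,0],[0,0,0,0,0,0,0]],
  ],
)

```text
clock: 22.15
tool_pos: [0.5156, 0.067, 0.3056]
eef_rot: [-0.597, 0.728, -0.063, -0.331]
contact_force: [1.7, 0.6, -4.6]
opening: 0.13
```

```bash
cat > look.py <<'E'
import sys
from h import *
tilt()
q=snap('scene')
# tray-frame mapping: grasp assumed rigid, TCP at tray (72.5,0,33) mm
s=r.get_state(); M=R.from_quat(s['eef_rot']).as_matrix(); tx,ty,tz=M[:,0],-M[:,1],-M[:,2]
w=lambda x,y,z: s['tool_pos']+(tx*(x-72.5)+ty*y+tz*(z-33))/1e3
o=np.array(q['T'])[:3,3]
for f in r.find_in(q,'bush1'):
    d=ray(q,*f['centre'],0)-o; P0=w(0,0,16); t=(P0-o)@tz/(d@tz); v=o+d*t-w(0,0,16)
    print('bush tray mm',(v@tx*1e3).round(),(v@ty*1e3).round(),round(f['score'],2))
print('lip z',w(-49,74,0)[2].round(3), w(-75,55,0)[2].round(3), w(-30,100,0)[2].round(3))
cv2.imwrite('pics/'+sys.argv[1],cv2.resize(q['frame'][70:205,240:420],(800,600),interpolation=cv2.INTER_CUBIC)[:,:,::-1])
# top-down warp of floor plane z=16mm for colour clusters
src=np.float32([pix(q,w(x,y,16)) for x,y in ((75,100),(75,-100),(-75,-100),(-75,100))])
H=cv2.getPerspectiveTransform(src,np.float32([(0,0),(0,400),(300,400),(300,0)]))
im=cv2.warpPerspective(q['frame'],H,(300,400),flags=cv2.INTER_CUBIC)
cv2.imwrite('pics/w_'+sys.argv[1],im[:,:,::-1])
E
python3 look.py a9.png
```

```text
t 22.15 tcp [0.516 0.067 0.306] total tilt 39.3 x up 33.9 y down 17.6 tx [-0.07 -0.83  0.56] q [-0.82  0.99  1.01  1.43 -0.24  1.52 -1.61] open 0.13 F [ 1.7  0.6 -4.6] M [ 0.77 -0.52  0.01]
bush tray mm -37.0 58.0 0.46
lip z 0.19 0.181 0.193
```

View pics/a9.png

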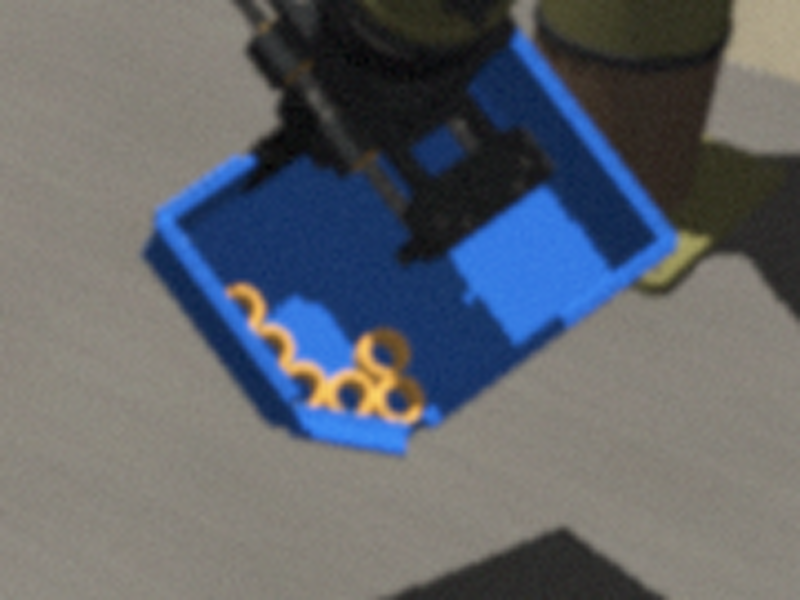

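Six bushes again: three along the lip at (385,305), (392,350) and (398,400), one behind them at (350,382), and two still up the +y wall at (345,270) and (300,245). I'll set up a numeric detector in the tray frame and check it against this picture. Then I'll swing the tilt direction so the tail leaves the wall.

```bash
cat > det.py <<'E'
from h import *
tilt()
q=snap('scene'); s=r.get_state(); M=R.from_quat(s['eef_rot']).as_matrix(); tx,ty,tz=M[:,0],-M[:,1],-M[:,2]
w=lambda x,y,z: s['tool_pos']+(tx*(x-72.5)+ty*y+tz*(z-33.4))/1e3
src=np.float32([pix(q,w(x,y,20)) for x,y in ((75,100),(75,-100),(-75,-100),(-75,100))])
H=cv2.getPerspectiveTransform(src,np.float32([(0,0),(0,400),(300,400),(300,0)]))
im=cv2.warpPerspective(q['frame'],H,(300,400),flags=cv2.INTER_CUBIC)
hsv=cv2.cvtColor(im,cv2.COLOR_RGB2HSV)
m=cv2.inRange(hsv,(8,80,60),(28,255,255)).astype(np.float32)/255
k=np.zeros((61,61),np.float32); cv2.circle(k,(30,30),24,1,-1); n=k.sum(); cv2.circle(k,(30,30),16,0,-1); k/=k.sum()
o=np.zeros((61,61),np.float32); cv2.circle(o,(30,30),14,1,-1); o/=o.sum()
S=cv2.filter2D(m,-1,k)-.5*cv2.filter2D(m,-1,o); S[:,:0]=0
print('orange px',m.sum())
for i in range(8):
    _,v,_,(c,rw)=cv2.minMaxLoc(S)
    if v<.3: break
    x,y=75-c/2,100-rw/2; print('bush',x,y,'score',round(v,2),'dist lip',np.hypot(x+49,y-74).round())
    cv2.circle(S,(c,rw),36,-1,-1)
print('lowest z',min(w(*a)[2] for a in ((-75,55,0),(-30,100,0),(-75,-100,0),(75,100,0))).round(3))
E
python3 det.py
```

```text
t 22.25 tcp [0.516 0.067 0.306] total tilt 39.3 x up 33.8 y down 17.6 tx [-0.07 -0.83  0.56] q [-0.82  0.99  1.01  1.43 -0.24  1.52 -1.61] open 0.132 F [-1.  -0.4 -4.7] M [ 0.71 -0.57 -0.02]
orange px 6227.0
bush -34.5 39.5 score 0.84 dist lip 37.0
bush -55.5 46.0 score 0.7 dist lip 29.0
bush -42.0 65.5 score 0.58 dist lip 11.0
bush -24.0 63.5 score 0.44 dist lip 27.0
bush -24.0 83.5 score 0.42 dist lip 27.0
bush 10.5 70.0 score 0.42 dist lip 60.0
bush -49.5 29.0 score 0.41 dist lip 45.0
bush 23.5 85.0 score 0.38 dist lip 73.0
lowest z 0.181
```

Request:
move_arm(
  targets=[
    [[-0.003,-0.035,0,0,0,0,0],[-0.004,-0.047,0,0,0,0,0],[-0.004,-0.047,0,0,0,0,0],[-0.004,-0.047,0,0,0,0,0],[-0.004,-0.047,0,0,0,0,0]],
  ],
)

```text
clock: 22.8
tool_pos: [0.5162, 0.0633, 0.3059]
eef_rot: [-0.58, 0.763, -0.137, -0.251]
contact_force: [-0.2, 0.0, -5.4]
opening: 0.128
```

Request:
move_arm(
  targets=[
    [[-0.002,-0.025,0,0,0,0,0],[0,0,0,0,0,0,0],[0,0,0,0,0,0,0],[0,0,0,0,0,0,0]],
  ],
)

```text
clock: 23.2
tool_pos: [0.5149, 0.0626, 0.3065]
eef_rot: [-0.577, 0.766, -0.144, -0.242]
contact_force: [0.0, -1.3, -5.0]
opening: 0.122
```

```bash
python3 det.py
```

```text
t 23.2 tcp [0.515 0.063 0.306] total tilt 32.7 x up 32.5 y down 3.4 tx [-0.22 -0.82  0.54] q [-0.94  0.93  1.1   1.61 -0.28  1.25 -1.7 ] open 0.122 F [ 0.  -1.3 -5. ] M [ 0.76 -0.02 -0.06]
orange px 5074.0
bush -37.5 42.5 score 0.63 dist lip 34.0
bush -26.5 63.0 score 0.49 dist lip 25.0
bush -59.5 52.0 score 0.42 dist lip 24.0
bush -44.5 69.0 score 0.4 dist lip 7.0
bush -49.0 27.5 score 0.38 dist lip 46.0
bush 75.0 -38.0 score 0.33 dist lip 167.0
lowest z 0.196
```

Request:
move_arm(
  targets=[
    [[0.006,0.025,0,0,0,0,0],[0.01,0.037,0,0,0,0,0],[0.01,0.037,0,0,0,0,0],[0.01,0.037,0,0,0,0,0],[0.01,0.037,0,0,0,0,0]],
  ],
)

```text
clock: 23.75
tool_pos: [0.5158, 0.0626, 0.3062]
eef_rot: [-0.594, 0.744, -0.072, -0.297]
contact_force: [-0.3, 0.6, -4.2]
opening: 0.133
```

Request:
move_arm(
  targets=[
    [[0.01,0.037,0,0,0,0,0],[0.01,0.037,0,0,0,0,0],[0.01,0.035,0,0,0,0,0],[0,0,0,0,0,0,0],[0,0,0,0,0,0,0]],
  ],
)

```text
clock: 24.25
tool_pos: [0.519, 0.0603, 0.3053]
eef_rot: [-0.602, 0.727, -0.027, -0.33]
contact_force: [0.2, 0.3, -5.8]
opening: 0.132
```

```bash
python3 det.py
```

```text
t 24.25 tcp [0.519 0.06  0.305] total tilt 38.7 x up 30.8 y down 21.0 tx [-0.06 -0.86  0.51] q [-0.77  0.99  0.98  1.39 -0.26  1.57 -1.57] open 0.132 F [ 0.2  0.3 -5.8] M [ 0.62 -0.53 -0.01]
orange px 5702.0
bush -34.5 38.5 score 0.9 dist lip 38.0
bush -56.0 46.0 score 0.67 dist lip 29.0
bush -42.0 65.5 score 0.61 dist lip 11.0
bush -24.5 83.0 score 0.46 dist lip 26.0
bush 11.0 70.5 score 0.44 dist lip 60.0
bush -1.0 85.5 score 0.43 dist lip 49.0
bush -26.0 55.0 score 0.43 dist lip 30.0
bush 23.0 85.5 score 0.43 dist lip 73.0
lowest z 0.184
```

The tail was probably still on the wall, hidden from view, because the y tilt never went negative. I'll repeat the swing past zero.

Request:
move_arm(
  targets=[
    [[-0.003,-0.035,0,0,0,0,0],[-0.004,-0.05,0,0,0,0,0],[-0.004,-0.05,0,0,0,0,0],[-0.006,-0.05,0,0,0,0,0],[-0.008,-0.05,0,0,0,0,0]],
  ],
)

```text
clock: 24.8
tool_pos: [0.519, 0.0601, 0.3053]
eef_rot: [-0.59, 0.761, -0.109, -0.247]
contact_force: [0.1, 0.6, -4.8]
opening: 0.131
```

Request:
move_arm(
  targets=[
    [[-0.01,-0.05,0,0,0,0,0],[-0.012,-0.05,0,0,0,0,0],[-0.012,-0.05,0,0,0,0,0],[-0.012,-0.05,0,0,0,0,0],[-0.012,-0.05,0,0,0,0,0]],
  ],
)

```text
clock: 25.3
tool_pos: [0.516, 0.061, 0.3066]
eef_rot: [-0.563, 0.783, -0.206, -0.164]
contact_force: [0.2, -0.3, -3.7]
opening: 0.13
```

Request:
move_arm(
  targets=[
    [[-0.005,-0.02,0,0,0,0,0],[0,0,0,0,0,0,0],[0,0,0,0,0,0,0]],
  ],
)

```text
clock: 25.6
tool_pos: [0.5136, 0.0622, 0.3066]
eef_rot: [-0.562, 0.784, -0.212, -0.158]
contact_force: [-1.0, 0.9, -4.7]
opening: 0.132
```

```bash
python3 det.py
```

```text
t 25.6 tcp [0.514 0.062 0.307] total tilt 30.7 x up 29.1 y down -8.9 tx [-0.32 -0.81  0.49] q [-1.06  0.89  1.18  1.78 -0.32  0.99 -1.77] open 0.132 F [-1.   0.9 -4.7] M [ 0.7   0.28 -0.02]
orange px 5388.0
bush -29.5 52.5 score 0.43 dist lip 29.0
bush -43.5 8.0 score 0.39 dist lip 66.0
bush -60.0 18.5 score 0.37 dist lip 57.0
bush -43.5 32.0 score 0.37 dist lip 42.0
bush -42.0 -18.5 score 0.36 dist lip 93.0
bush -43.5 66.0 score 0.36 dist lip 10.0
bush -12.5 71.0 score 0.34 dist lip 37.0
bush -59.0 -5.5 score 0.33 dist lip 80.0
lowest z 0.191
```

Request:
move_arm(
  targets=[
    [[0.012,0.03,0,0,0,0,0],[0.016,0.042,0,0,0,0,0],[0.016,0.042,0,0,0,0,0],[0.014,0.042,0,0,0,0,0],[0.012,0.042,0,0,0,0,0]],
  ],
)

```text
clock: 26.15
tool_pos: [0.5147, 0.0617, 0.3069]
eef_rot: [-0.586, 0.771, -0.125, -0.217]
contact_force: [-0.0, 0.7, -4.5]
opening: 0.128
```

Request:
move_arm(
  targets=[
    [[0.012,0.042,0,0,0,0,0],[0.01,0.042,0,0,0,0,0],[0.01,0.042,0,0,0,0,0],[0.008,0.042,0,0,0,0,0],[0.008,0.042,0,0,0,0,0]],
  ],
)

```text
clock: 26.65
tool_pos: [0.5188, 0.0587, 0.3078]
eef_rot: [-0.6, 0.747, -0.043, -0.284]
contact_force: [0.2, -0.3, -2.9]
opening: 0.128
```

Request:
move_arm(
  targets=[
    [[0.008,0.04,0,0,0,0,0],[0.005,0.03,0,0,0,0,0],[0,0,0,0,0,0,0],[0,0,0,0,0,0,0]],
  ],
)

```text
clock: 27.05
tool_pos: [0.5228, 0.0556, 0.3074]
eef_rot: [-0.602, 0.738, -0.018, -0.305]
contact_force: [0.8, 1.0, -4.8]
opening: 0.132
```

```bash
python3 det.py
```

```text
t 27.05 tcp [0.523 0.056 0.307] total tilt 35.6 x up 28.2 y down 19.9 tx [-0.09 -0.88  0.47] q [-0.75  0.96  0.97  1.41 -0.28  1.54 -1.57] open 0.132 F [ 0.8  1.  -4.8] M [ 0.46 -0.73  0.05]
orange px 6337.0
bush -57.0 27.0 score 0.65 dist lip 48.0
bush -57.5 3.0 score 0.64 dist lip 72.0
bush -57.5 -21.0 score 0.62 dist lip 95.0
bush -41.5 67.5 score 0.55 dist lip 10.0
bush -58.0 -45.0 score 0.53 dist lip 119.0
bush -57.0 51.5 score 0.52 dist lip 24.0
bush -38.0 49.5 score 0.41 dist lip 27.0
bush -42.5 14.5 score 0.37 dist lip 60.0
lowest z 0.192
```

They are now a chain along the -x wall. I'll shift the balance towards +y in small steps and stop at the tightest cluster.

Request:
move_arm(
  targets=[
    [[0.015,0.015,0,0,0,0,0],[0.02,0.02,0,0,0,0,0],[0.02,0.02,0,0,0,0,0],[0.015,0.02,0,0,0,0,0],[0,0,0,0,0,0,0]],
  ],
)

```text
clock: 27.6
tool_pos: [0.5229, 0.0555, 0.3081]
eef_rot: [-0.613, 0.725, 0.033, -0.311]
contact_force: [-1.3, -0.2, -3.8]
opening: 0.132
```

```bash
python3 det.py
```

```text
t 27.6 tcp [0.523 0.055 0.308] total tilt 36.4 x up 24.2 y down 25.4 tx [-0.05 -0.91  0.41] q [-0.68  0.96  0.92  1.36 -0.29  1.62 -1.51] open 0.132 F [-1.3 -0.2 -3.8] M [ 0.3  -0.8   0.06]
orange px 5676.0
bush -57.5 27.5 score 0.65 dist lip 47.0
bush -57.5 3.5 score 0.63 dist lip 71.0
bush -40.5 67.0 score 0.62 dist lip 11.0
bush -58.0 -21.0 score 0.6 dist lip 95.0
bush -56.5 51.5 score 0.55 dist lip 24.0
bush -58.5 -44.0 score 0.53 dist lip 118.0
bush -44.0 -9.0 score 0.42 dist lip 83.0
bush -38.0 49.0 score 0.41 dist lip 27.0
lowest z 0.196
```

Request:
move_arm(
  targets=[
    [[0.015,0.015,0,0,0,0,0],[0.02,0.02,0,0,0,0,0],[0.02,0.015,0,0,0,0,0],[0,0,0,0,0,0,0],[0,0,0,0,0,0,0]],
  ],
)

```text
clock: 28.15
tool_pos: [0.523, 0.0555, 0.3081]
eef_rot: [-0.621, 0.715, 0.071, -0.312]
contact_force: [-0.7, -0.2, -4.5]
opening: 0.127
```

```bash
python3 det.py
```

```text
t 28.15 tcp [0.523 0.055 0.308] total tilt 37.3 x up 21.0 y down 29.3 tx [-0.03 -0.93  0.36] q [-0.64  0.97  0.89  1.32 -0.31  1.68 -1.47] open 0.127 F [-0.7 -0.2 -4.5] M [ 0.27 -0.83  0.05]
orange px 4891.0
bush -42.0 65.0 score 0.64 dist lip 11.0
bush -58.0 23.5 score 0.62 dist lip 51.0
bush -58.5 -0.5 score 0.56 dist lip 75.0
bush -57.5 47.0 score 0.56 dist lip 28.0
bush -59.0 -24.5 score 0.54 dist lip 99.0
bush -26.5 81.5 score 0.5 dist lip 24.0
bush -23.5 63.0 score 0.42 dist lip 28.0
bush -39.0 46.5 score 0.42 dist lip 29.0
lowest z 0.196
```

Request:
move_arm(
  targets=[
    [[0.04,0,0,0,0,0,0],[0.065,0,0,0,0,0,0],[0.065,0,0,0,0,0,0],[0.065,0.005,0,0,0,0,0],[0.065,0.005,0,0,0,0,0]],
  ],
)

```text
clock: 28.7
tool_pos: [0.5229, 0.0572, 0.3082]
eef_rot: [-0.664, 0.692, 0.184, -0.214]
contact_force: [0.1, 0.2, -3.7]
opening: 0.129
```

Request:
move_arm(
  targets=[
    [[0.065,0.005,0,0,0,0,0],[0.05,0,0,0,0,0,0],[0,0,0,0,0,0,0]],
  ],
)

```text
clock: 29.0
tool_pos: [0.5227, 0.0532, 0.3099]
eef_rot: [-0.674, 0.681, 0.226, -0.174]
contact_force: [0.6, -0.0, -3.5]
opening: 0.135
```

```bash
python3 det.py
```

```text
t 29.0 tcp [0.523 0.053 0.31 ] total tilt 33.2 x up -3.9 y down 32.9 tx [-0.03 -1.   -0.07] q [-0.43  0.88  0.74  1.35 -0.48  1.7  -1.23] open 0.135 F [ 0.6 -0.  -3.5] M [-0.5  -0.8   0.03]
orange px 5009.0
bush -52.0 37.5 score 0.48 dist lip 37.0
bush -28.5 59.0 score 0.44 dist lip 25.0
bush -12.5 68.0 score 0.43 dist lip 37.0
bush -8.0 86.5 score 0.43 dist lip 43.0
bush 6.5 69.5 score 0.4 dist lip 56.0
bush -37.5 20.5 score 0.37 dist lip 55.0
bush -50.5 62.5 score 0.37 dist lip 12.0
bush -33.5 79.0 score 0.37 dist lip 16.0
lowest z 0.227
```

Compact now. Bringing the -x tilt back.

Request:
move_arm(
  targets=[
    [[-0.05,0,0,0,0,0,0],[-0.075,0,0,0,0,0,0],[-0.075,0,0,0,0,0,0],[-0.075,-0.005,0,0,0,0,0],[-0.075,-0.005,0,0,0,0,0]],
  ],
)

```text
clock: 29.55
tool_pos: [0.5233, 0.0553, 0.311]
eef_rot: [-0.632, 0.712, 0.091, -0.291]
contact_force: [-0.2, 0.9, -5.4]
opening: 0.133
```

Request:
move_arm(
  targets=[
    [[-0.06,-0.005,0,0,0,0,0],[0,0,0,0,0,0,0],[0,0,0,0,0,0,0]],
  ],
)

```text
clock: 29.85
tool_pos: [0.5233, 0.0627, 0.3095]
eef_rot: [-0.627, 0.712, 0.065, -0.31]
contact_force: [0.2, -1.0, -3.8]
opening: 0.135
```

```bash
python3 det.py
```

```text
t 29.85 tcp [0.523 0.063 0.31 ] total tilt 36.9 x up 21.1 y down 28.7 tx [-0.02 -0.93  0.36] q [-0.66  0.96  0.89  1.32 -0.31  1.67 -1.48] open 0.135 F [ 0.2 -1.  -3.8] M [ 0.32 -0.78  0.05]
orange px 5630.0
bush -34.5 52.0 score 0.97 dist lip 26.0
bush -56.0 44.0 score 0.67 dist lip 31.0
bush -31.0 75.5 score 0.62 dist lip 18.0
bush -8.5 85.0 score 0.5 dist lip 42.0
bush 16.0 85.0 score 0.5 dist lip 66.0
bush 39.0 85.0 score 0.47 dist lip 89.0
bush 27.5 70.0 score 0.45 dist lip 77.0
bush 4.0 70.5 score 0.45 dist lip 53.0
lowest z 0.198
```

Request:
move_arm(
  targets=[
    [[-0.03,-0.03,0,0,0,0,0],[-0.045,-0.055,0,0,0,0,0],[-0.045,-0.055,0,0,0,0,0],[-0.045,-0.055,0,0,0,0,0],[-0.03,-0.055,0,0,0,0,0]],
  ],
)

```text
clock: 30.4
tool_pos: [0.5234, 0.0598, 0.31]
eef_rot: [-0.593, 0.752, -0.084, -0.275]
contact_force: [0.1, 0.6, -4.6]
opening: 0.128
```

Request:
move_arm(
  targets=[
    [[-0.01,-0.06,0,0,0,0,0],[-0.01,-0.06,0,0,0,0,0],[-0.012,-0.06,0,0,0,0,0],[-0.012,-0.06,0,0,0,0,0],[-0.012,-0.03,0,0,0,0,0]],
  ],
)

```text
clock: 30.9
tool_pos: [0.5201, 0.059, 0.3104]
eef_rot: [-0.567, 0.782, -0.182, -0.184]
contact_force: [-0.8, 0.5, -3.8]
opening: 0.134
```

```bash
python3 det.py
```

```text
t 30.9 tcp [0.52  0.059 0.31 ] total tilt 30.0 x up 29.6 y down -4.4 tx [-0.29 -0.82  0.49] q [-0.99  0.88  1.14  1.7  -0.3   1.1  -1.75] open 0.134 F [-0.8  0.5 -3.8] M [ 0.68  0.23 -0.04]
orange px 5946.0
bush -44.5 45.0 score 0.5 dist lip 29.0
bush -26.5 62.0 score 0.43 dist lip 26.0
bush -41.0 14.0 score 0.43 dist lip 61.0
bush -61.0 20.0 score 0.36 dist lip 55.0
bush -46.0 66.0 score 0.34 dist lip 9.0
bush -61.5 51.0 score 0.32 dist lip 26.0
lowest z 0.201
```

Request:
move_arm(
  targets=[
    [[0.018,0.05,0,0,0,0,0],[0.02,0.065,0,0,0,0,0],[0.02,0.065,0,0,0,0,0],[0.018,0.065,0,0,0,0,0],[0.015,0.065,0,0,0,0,0]],
  ],
)

```text
clock: 31.45
tool_pos: [0.5159, 0.0601, 0.3114]
eef_rot: [-0.596, 0.751, -0.046, -0.281]
contact_force: [0.8, 0.4, -4.5]
opening: 0.132
```

Request:
move_arm(
  targets=[
    [[0.015,0.065,0,0,0,0,0],[0.01,0.05,0,0,0,0,0],[0,0,0,0,0,0,0],[0,0,0,0,0,0,0]],
  ],
)

```text
clock: 31.85
tool_pos: [0.5174, 0.057, 0.3117]
eef_rot: [-0.6, 0.735, 0.002, -0.316]
contact_force: [-0.5, 0.4, -3.7]
opening: 0.129
```

```bash
python3 det.py
```

```text
t 31.85 tcp [0.517 0.057 0.312] total tilt 36.9 x up 27.5 y down 22.5 tx [-0.08 -0.88  0.46] q [-0.73  0.96  0.95  1.39 -0.27  1.59 -1.56] open 0.129 F [-0.5  0.4 -3.7] M [ 0.4  -0.66 -0.01]
orange px 6075.0
bush -36.5 30.0 score 0.96 dist lip 46.0
bush -56.5 42.0 score 0.72 dist lip 33.0
bush -56.5 18.5 score 0.72 dist lip 56.0
bush -46.0 62.0 score 0.6 dist lip 12.0
bush -29.0 78.5 score 0.56 dist lip 20.0
bush -27.5 60.5 score 0.46 dist lip 25.0
bush -5.5 86.0 score 0.44 dist lip 45.0
bush -39.5 12.0 score 0.43 dist lip 63.0
lowest z 0.196
```

```bash
python3 - <<'E'
from h import *
p=snap('top'); q=snap('scene')
for n,z in (('wheel',.02),('pot',.085),('wrench',.01)): print(n,[ray(p,*f['centre'],z)[:2].round(3) for f in r.find_in(p,n)[:1]])
a=cv2.resize(q['frame'][70:205,240:375],(500,500),interpolation=cv2.INTER_CUBIC); b=cv2.resize(q['frame'],(300,225))
c=cv2.resize(p['frame'],(300,225)); R_=np.vstack([b,c,np.zeros((50,300,3),np.uint8)])
cv2.imwrite('pics/a12.png',np.hstack([a,R_])[:,:,::-1])
E
```

```text
wheel [array([0.667, 0.31 ])]
pot [array([ 0.715, -0.306])]
wrench [array([0.759, 0.002])]
```

View pics/a12.png

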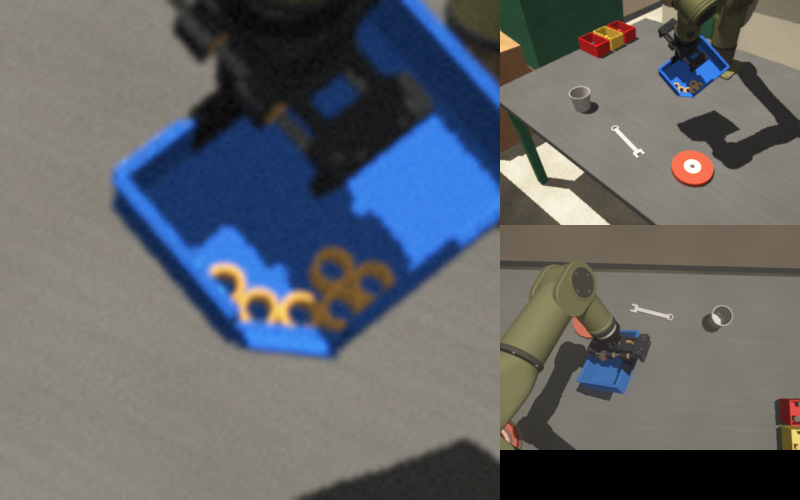

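The picture shows all six bushes bunched at the lip, at about (275,228), (300,262), (305,297), (265,330), (305,340) and (275,378). The tray is held and still. The wheel, wrench and pot are where they were: the wheel's changed top-view reading comes from the arm covering it, and the scene view agrees with the start. Handing in.

```bash
python3 -c "
from h import *
tilt(); print(r.finish_job())"
```

```text
t 32.15 tcp [0.517 0.058 0.312] total tilt 36.9 x up 27.5 y down 22.5 tx [-0.08 -0.88  0.46] q [-0.73  0.96  0.95  1.39 -0.27  1.59 -1.56] open 0.13 F [ 0.1 -0.8 -4.3] M [ 0.51 -0.63 -0.04]
the job is handed in; nothing more can be done
None
```

The job is handed in at 32 s: both stray bushes went into the tray while it stood on the bench, and all six are now together at the pouring lip. The arm is holding the tray still, tilted about 37°, with its lowest point worked out at about 19 cm above the bench.

- **Bushes:** the last picture shows all six in one touching cluster at the lip. The farthest measures about 56 mm from the middle of the lip's foot, and nothing spilled. My detector also gave a few overlapping false hits, which I rejected by checking against the picture.
- **Getting them together:** the first tilts left bushes strung out along the +y wall or the -x wall. I swung the tilt direction back and forth several times until they bunched up.
- **Tray direction:** I turned the tray roughly a third of a turn clockwise in the air so the camera could see over the lip. The lip now points away from the robot and to its left.
- **Bystanders:** the pot and wrench read within a few millimetres of where they started. The top-camera reading for the wheel disagreed by about 6 cm, because the arm partly covers it there. The other camera shows the wheel where it was.
- **Forces:** the fingertips touched the bench at about 24 N while gripping the second stray, below the 40 N limit.

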